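# Push a sample canister up the reader's loading ramp

## Robot

A 7-joint arm with a two-finger parallel gripper is mounted at the origin on the work surface. World frame = base frame: x ahead of the robot, y to its left, z up, the work surface at z = 0. Lengths are in m, angles in rad, forces in N, time in s.
With the tool pointing down it reaches from about 0.35 to 0.9 m from the base axis. Payload 19.9 kg.
Tool frame: the origin (TCP) lies between the finger pads; the fingertips stand 25 mm ahead of it and the grasp point (between the pads) lies 6 mm ahead of it; z points along the fingers, y is the line along which they close (so a half turn about z gives the same grasp; the last joint's range is limited). The gripper opens to 85 mm and grips with 20 to 120 N. Pads are 22 mm wide; open, the fingers measure 114 mm over their backs; the gripper's body (76 mm by 85 mm) begins 54 mm behind the grasp point. The pads swing forward as they close: fully open they stand 13 mm farther back than shut.
Start: joints at [1.062, 0.417, -0.01, 1.614, 0.005, 1.111, -0.053], TCP at [0.281, -0.558, 0.256] pointing down, gripper open.
Joint ranges: [-2.81, 2.81], [-0.39, 2.02], [-1.27, 1.25], [0.06, 2.57], [-1.19, 4.33], [0.19, 2], [-2.82, 2.82]. Speed limits (rad/s): [1.89, 1.89, 2.39, 2.39, 3.01, 3.01, 3.01].

## Interface

Orientations are given as a unit quaternion [w, x, y, z].
In Python, from bench import robot, grab_frame, camera_params, masks_of gives the robot as it stands.
- The arm moves only by the tool apply_moves, never from a script. Its argument "motion" is a list that holds one entry, the list of rows, each a list of 6 numbers: the shift along the world's x, y, z in mm, then the turn, a rotation vector about the world's x, y, z in degrees. A call has 1 to 20 rows; each row is the pose to reach, as a shift and turn from the pose commanded when the call began; what a row does not reach only later rows make up. A row lasts 1/10 s, in which the tool goes at most 50 mm and 8.59 degrees, less where a joint would pass 70% of its speed; a pose out of reach is approached as far as the arm can. A call with a gripper value outside its range is refused whole. "grip" is the closure, from 0 (fully open) to 1 (shut), set as the call begins (left out, the last holds). The fingers move at their own pace and stop on an object; "squeeze" is the grip in N (left out, the last holds). Time passes only in rows, so rows that repeat a pose let the fingers close. It gives the time, the measured TCP pose, the force, the opening and the grip force at its end, in the units of the state.
- robot.get_obs(): the state, without advancing time (a new reading comes with each control period).
- grab_frame(name): name is "scene" or "top" or "wrist"; returns the picture (400x640x3 uint8, red, green, blue); there is no depth.
- camera_params(name): a dict with "camera_matrix" (3x3 intrinsics, pixels), "view" (4x4, takes a point from world to camera coordinates); the wrist camera has in their place "hand_eye" (4x4, takes a point from camera to tool coordinates, whose origin is the TCP and whose axes are the flange's). Camera axes: x right, y down, z forward; pixel columns grow to the right and rows downward; lengths in m; the calibration is good to about 2 mm. A picture is of the moment at which its call begins: read the wrist's pose just before it. camera_params takes no time and is no camera call.
- robot.job_done(): hands the job in; it is judged then, once.
Trained networks look in the newest picture that a camera, given by its name, has taken for a name from the list of things; names that differ only in an ending like _2 or _b are one class to them, and where a whole thing is asked for, a point or a joint stands for the part that bears it (a point fixed in the world has none). Each returns a list of dicts, best first, with "score" (0 to 1); they miss things now and then, are a little off and sometimes report something else, mostly with a low value. They report only what shows in the picture. A call takes as long as a camera call. They do not tell look-alikes from the thing itself.
- masks_of(query, camera): "mask" (400x640 bool, what is visible of it) and "centre" ([column, row] in pixels, amid what is visible of it).
The state is a dict: "time": time; "joint_pos": joint angles; "joint_velocities": joint speeds; "effort": joint torques, N m; "eef_pos": TCP position; "tcp_rot": TCP orientation; "wrist_force": force on the tool from outside, world axes, zero at the start; "wrist_torque": the same for the moment, N m; "grip_width": finger opening in m; "finger_force": force on a finger pad.
Only numpy, scipy, OpenCV 4.12 (cv2) and the standard library are available. Lean on these libraries where they do the work, as an engineer would, in place of code of your own. Each camera call takes 0.05 s, during which the arm holds its last target. There are 200 camera calls.

## Task

With the fingertips or the outside of the fingers, slowly and gently push the lying white canister with blue caps up the ramp of the reader and over the crest, until it has dropped into the seat against the red stop plate, lying square across the ramp; then take the hand away. Keep the fingers behind it all the way so that it never rolls back or runs off on its own, and do not grip or lift it. Leave the green-capped canister, the brown jar and the white beaker as they stand.

Things in the scene. Friction and masses are not known exactly. Their poses are not given: they have to be found in the camera images.
- ramp: Fixed loading ramp, turned up to 0.4 rad. Origin on the bench, on its middle line; x points uphill to the red stop, y across, z up. Everything below is in mm from this origin. It is 156 wide between grey guides 8 thick that stand 14 above tray and slope, 17 above the seat. The canister rolls freely on it and rolls back if let go on the slope.
- foot (a point): Where the level aluminium tray meets the slope, middle: ramp x = -70, height 6. The tray, height 6, runs from here back to a 10 high front lip at x = -184 to -190. Axes as the ramp's.
- crest (a point): Top edge of the aluminium slope, middle: ramp x = 60, height 26 (slope about 8.7 degrees). Straight behind it the floor drops 3 mm to the level black seat, height 23, 39 long. Axes as the ramp's.
- stop (a point): On the face of the red stop plate, middle: ramp x = 99, height 49. The plate is 62 high, 172 wide; behind it, to x = 195, the white reader housing, 58 high, 200 wide. Axes as the ramp's.
- seat (a point): Where the canister's centre lies when it is seated, touching or within about 1 mm of the stop: on the ramp at x = 72.5, y = 0, height 49 mm; axes as the ramp's. Sideways the canister may lie up to 13 mm off between the guides.
- canister: The canister to push: a white plastic cylinder with blue ends, 52 diameter, 130 long, 0.18 to 0.35 kg, lying across the tray. Origin at its centre; its own y axis is its long axis (x and z turn as it rolls). It starts with its centre 25 to 55 mm before the foot of the slope, up to 8 mm off the middle and up to 0.1 rad out of square.
- spare: Bystander: a like canister with green ends, 52 diameter, 131 high, standing upright on the bench beside the ramp. Origin at the centre of its underside.
- reagent: Bystander: a brown jar with black cap, 60 diameter, 120 high, standing beside the ramp. Origin at the centre of its underside.
- beaker: Bystander: an open white beaker, 66 diameter, 85 high, standing beside the ramp. Origin at the centre of its underside.
Mind the look-alikes: they are no part of the job. Leave any purple or yellow look-alike of the canister alone.

How it is judged:
By the outcome, as a careful person would: the job done as asked, in the order asked, and still so for the second after the job is handed in, with the robot touching nothing.
It also fails if it takes over 38 s, if anything falls off the work surface, if the arm or the gripper's body presses on something with over 40 N, if the wrist force passes 120 N, or if a joint passes its speed limit or range.

## Working session

There is one attempt and no reset: what is moved stays moved. The work goes in short steps, Python scripts to look and compute and a tool call to move; the robot and the scene stay as the last step left them, time stands still between calls to the robot, and variables do not carry over. Pictures are saved under pics/ and viewed, at most 10 in all, crops included, and the job is handed in when it is done.

Besides the shell and the picture viewer there is one more tool, called after ">>>" as a command line: name --argument value ..., lists and objects as JSON in quotes. apply_moves: Moves the arm, as the interface text tells. Its arguments: {"type":"object","properties":{"motion":{"type":"array","items":{"type":"array","items":{"type":"array","items":{"type":"number"}}}},"grip":{"type":"number"},"squeeze":{"type":"number"}},"required":["motion"]}

```bash
mkdir -p pics
python3 - <<'E'
from bench import robot, grab_frame, camera_params, masks_of
import cv2,numpy as np
o=robot.get_obs();print(o['time'],o['eef_pos'],o['tcp_rot'],o['grip_width'])
for c in ['top','scene']:
    f=grab_frame(c);cv2.imwrite(f'pics/{c}0.png',f[:,:,::-1])
    p=camera_params(c);print(c,np.round(p['camera_matrix'],1).tolist(),np.round(p['view'],4).tolist())
    for q in ['canister','ramp']:
        for m in masks_of(q,c):print(q,m['score'],m['centre'],m['mask'].sum())
E
```

```text
0.0 [ 0.28111424 -0.55782542  0.25564106] [-6.15190485e-04  9.72883833e-01  2.31293397e-01 -1.81905174e-04] 0.08569179424241494
top [[397.3, 0.0, 318.7], [0.0, 397.3, 191.1], [0.0, 0.0, 1.0]] [[0.0147, -0.9999, -0.0089, -0.0349], [-0.9854, -0.013, -0.1695, 0.5188], [0.1693, 0.0112, -0.9855, 0.8326], [0.0, 0.0, 0.0, 1.0]]
canister 0.88 [278.5, 260.8] 1526
canister 0.81 [462.5, 295.8] 1669
canister 0.66 [478.6, 220.6] 1557
canister 0.61 [376.6, 211.2] 1420
ramp 0.86 [356.1, 156.0] 12179
ramp 0.45 [375.3, 213.0] 1453
scene [[514.2, 0.0, 313.9], [0.0, 514.2, 206.6], [0.0, 0.0, 1.0]] [[0.7127, 0.7014, -0.0048, -0.3488], [0.6061, -0.6193, -0.499, -0.2914], [-0.353, 0.3528, -0.8666, 1.5829], [0.0, 0.0, 0.0, 1.0]]
canister 0.84 [270.5, 232.0] 1016
canister 0.81 [195.1, 295.4] 1279
canister 0.73 [297.0, 164.7] 880
canister 0.68 [168.8, 237.5] 1067
ramp 0.87 [322.9, 260.5] 8964
```

View pics/top0.png

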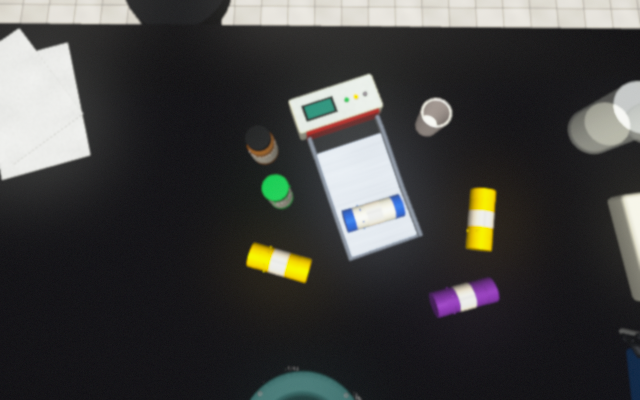

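Run:
```python
import cv2
f=cv2.imread('pics/top0.png');cv2.imwrite('pics/c1.png',cv2.resize(f[70:270,250:500],None,fx=3,fy=3,interpolation=cv2.INTER_CUBIC))
```

```text
(no output)
```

View pics/c1.png

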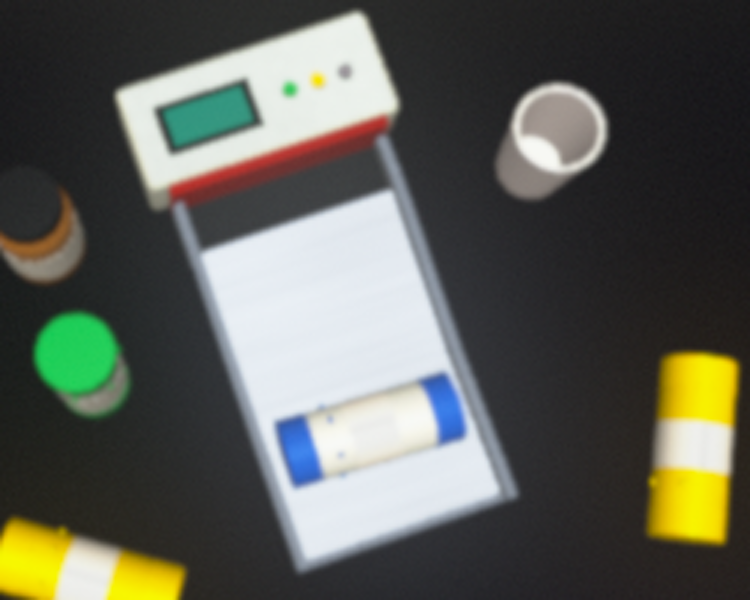

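The four lookalikes in the top picture are the blue-capped canister on the ramp at (375,212), yellow ones at (279,262) and (480,220), and a purple one at (464,297). Only the one at (375,212) has blue caps and lies across the tray, so that is the target, and the crop confirms it.

```bash
cat > h.py <<'E'
from bench import robot, grab_frame, camera_params, masks_of
import cv2,numpy as np
from scipy.optimize import least_squares,minimize
def proj(P,c):
    p=camera_params(c);V=np.array(p['view']);q=np.atleast_2d(P)@V[:3,:3].T+V[:3,3];q=q@np.array(p['camera_matrix']).T
    return q[:,:2]/q[:,2:]
def tow(P,r):
    c,s=np.cos(r[2]),np.sin(r[2]);P=np.atleast_2d(P)
    return np.c_[r[0]+c*P[:,0]-s*P[:,1],r[1]+s*P[:,0]+c*P[:,1],P[:,2]]
def sil(x,y,yaw,z,c):
    a=np.linspace(0,2*np.pi,40);P=np.vstack([np.c_[.026*np.cos(a),0*a+s,.026*np.sin(a)+z] for s in(-.065,.065)])
    h=cv2.convexHull(proj(tow(P,(x,y,yaw)),c).astype(np.float32))
    m=np.zeros((1600,2560),np.uint8);cv2.fillPoly(m,[np.round(h*4+1.5).astype(int)],255);return cv2.resize(m,(640,400),interpolation=cv2.INTER_AREA)/255.
def fitcan(cams,x0,z):
    ms={}
    for c in cams:
        grab_frame(c);p=proj([x0[0],x0[1],z],c)[0]
        L=[m for m in masks_of('canister',c) if np.hypot(*(np.array(m['centre'])-p))<25]
        if L: ms[c]=L[0]['mask']
    out={}
    for c,m in ms.items():
        f=lambda v:np.abs(sil(*v,z,c)-m).sum()
        r=minimize(f,x0,method='Nelder-Mead',options=dict(initial_simplex=np.array(x0)+np.array([[0,0,0],[.01,0,0],[0,.01,0],[0,0,.1]]),xatol=1e-4,fatol=.5))
        out[c]=(r.x,r.fun,m.sum())
    return out
E
python3 - <<'E'
from h import *
px=np.array([(203,251),(392,190),(300,570),(516,494),(170,188),(385,120)])/3+[250-1/3,70-1/3]
P=np.array([(60,78,26),(60,-78,26),(-190,86,12),(-190,-86,12),(99,86,62),(99,-86,62)])/1000
r=least_squares(lambda r:(proj(tow(P,r),'top')-px).ravel(),[.6,-.1,.3])
print('ramp',r.x,np.round(r.fun.reshape(-1,2),1).tolist())
c0=tow([-.11,0,.032],r.x)[0]
for c,(v,f,n) in fitcan(['top','scene'],[c0[0],c0[1],r.x[2]],.032).items():
    d=v[:2]-r.x[:2];cs,s=np.cos(r.x[2]),np.sin(r.x[2]);print(c,v,f,n,'in ramp',cs*d[0]+s*d[1],-s*d[0]+cs*d[1],v[2]-r.x[2])
f=cv2.imread('pics/scene0.png')
import numpy as np
for p in proj(tow(P,r.x),'scene'): cv2.circle(f,tuple(np.round(p*8).astype(int)),12,(0,0,255),1,cv2.LINE_AA,3)
cv2.imwrite('pics/s1.png',cv2.resize(f[120:350,160:460],None,fx=2.6,fy=2.6,interpolation=cv2.INTER_CUBIC))
E
```

```text
ramp [ 0.5799724  -0.11399333  0.34534917] [[-1.2, -0.0], [-0.3, -1.1], [-0.4, -0.5], [-0.2, -0.4], [0.4, 1.7], [1.6, 0.2]]
top [ 0.47291557 -0.14717888  0.29085689] 56.301960784313735 1454 in ramp -0.11197005243223675 0.005015259831753303 -0.054492279201194926
scene [ 0.47294706 -0.14734938  0.30568943] 80.11372549019609 991 in ramp -0.1119981411044559 0.004844165961300183 -0.03965974046157883
```

View pics/s1.png

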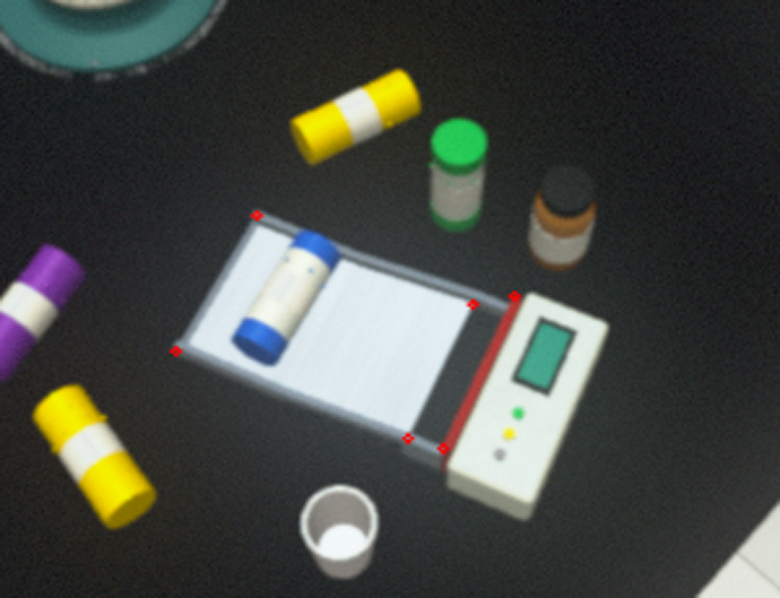

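The picture shows that the projected ramp corners match the real ramp. The canister lies at ramp x=-112, y=+5, about 0.05 rad out of square. I'll move the open fingers to a point behind it, aligned with the ramp.

>>> apply_moves --motion '[[[7,20,0,0,0,-0.5],[21,59,0,0,0,-1.5],[36,98,0,0,0,-2.5],[50,137,0,0,0,-3.5],[64,176,0,0,0,-4.5],[78,215,0,0,0,-5.5],[93,254,0,0,0,-6.5],[107,293,0,0,0,-7],[121,332,0,0,0,-7],[133,365,-5,0,0,-7],[140,384,-25,0,0,-7],[142.5,391,-50,0,0,-7],[142.5,391,-80,0,0,-7],[142.5,391,-110,0,0,-7],[142.5,391,-135,0,0,-7],[142.5,391,-145,0,0,-7],[142.5,391,-145,0,0,-7]]]' --grip 0

```text
time: 2.2
eef_pos: [0.4234, -0.1669, 0.1106]
tcp_rot: [-0.001, 0.985, 0.171, -0.001]
wrist_force: [0.2, -0.1, 1.0]
grip_width: 0.0854
finger_force: 0.0
```

```bash
cat >> h.py <<'E'
R=(.580,-.114,.345)
def inr(v):
    d=np.array(v[:2])-R[:2];c,s=np.cos(R[2]),np.sin(R[2]);return np.round(1000*np.array([c*d[0]+s*d[1],-s*d[0]+c*d[1]]),1)
def stat():
    o=robot.get_obs();q=o['tcp_rot'];print(o['time'],'tcp ramp',inr(o['eef_pos']),'z',o['eef_pos'][2]*1000,'yaw rel',2*np.arctan2(q[2],q[1])-R[2],q,'F',np.round(o['wrist_force'],1))
E
python3 - <<'E'
from h import *
stat()
f=grab_frame('scene');cv2.imwrite('pics/s2.png',cv2.resize(f[120:350,160:460,::-1],None,fx=2.6,fy=2.6,interpolation=cv2.INTER_CUBIC))
E
```

```text
2.2 tcp ramp [-165.3    3.2] z 110.5935036252042 yaw rel -0.0003247244590676712 [-5.74618643e-04  9.85186099e-01  1.71485740e-01 -8.12827451e-04] F [ 0.2 -0.1  1. ]
```

View pics/s2.png

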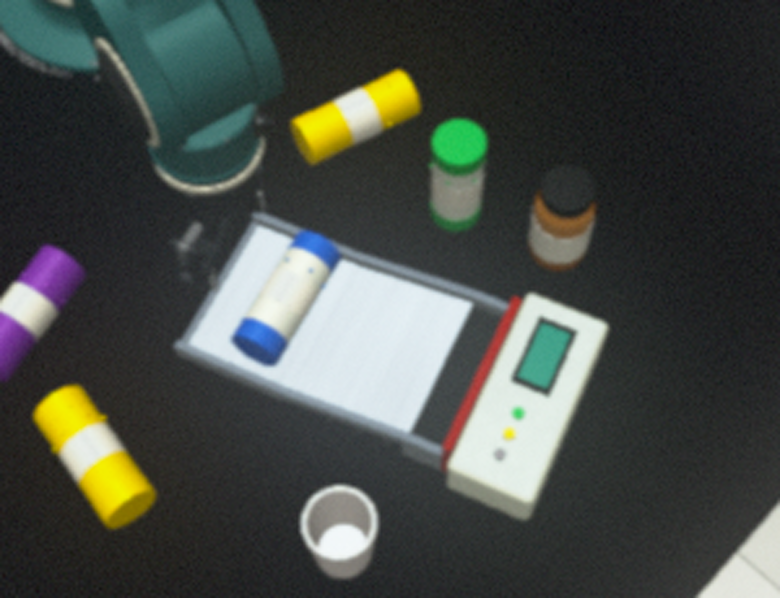

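The hand is clear of everything and behind the canister, which is still at crop (288,297). Next I'll go down and creep forward to contact.

>>> apply_moves --motion '[[[0,0,-12,0,0,0],[0,0,-30,0,0,0],[0,0,-48,0,0,0],[0,0,-62,0,0,0],[0,0,-71,0,0,0],[0,0,-73,0,0,0],[0,0,-73,0,0,0],[1.9,0.7,-73,0,0,0],[3.8,1.4,-73,0,0,0],[5.6,2,-73,0,0,0],[7.5,2.7,-73,0,0,0],[9.4,3.4,-73,0,0,0],[11.3,4.1,-73,0,0,0],[12.7,4.6,-73,0,0,0],[14.1,5.1,-73,0,0,0],[15.1,5.4,-73,0,0,0],[16,5.8,-73,0,0,0],[16.9,6.1,-73,0,0,0],[17.9,6.4,-73,0,0,0],[18.8,6.8,-73,0,0,0]]]'

```text
time: 4.25
eef_pos: [0.4426, -0.1603, 0.0383]
tcp_rot: [-0.0, 0.985, 0.171, -0.0]
wrist_force: [0.7, 0.4, 0.2]
grip_width: 0.0853
finger_force: 0.1
```

Run:
```python
from h import *
stat()
for c,(v,f,n) in fitcan(['top','scene'],[.473,-.147,.3],.032).items(): print(c,inr(v),v[2]-R[2],f,n)
f=grab_frame('scene');cv2.imwrite('pics/s3.png',cv2.resize(f[160:290,200:400,::-1],None,fx=4,fy=4,interpolation=cv2.INTER_CUBIC))
```

```text
4.25 tcp ramp [-144.9    2.9] z 38.257569375914244 yaw rel -0.0003805532428801106 [-2.86889533e-05  9.85191373e-01  1.71458324e-01 -3.61811883e-05] F [0.7 0.4 0.2]
top [-106.5    8.5] -0.07495790406854902 1059.3294117647058 391
scene [-105.5    4.3] -0.05091887638488918 46.674509803921566 1096
```

View pics/s3.png

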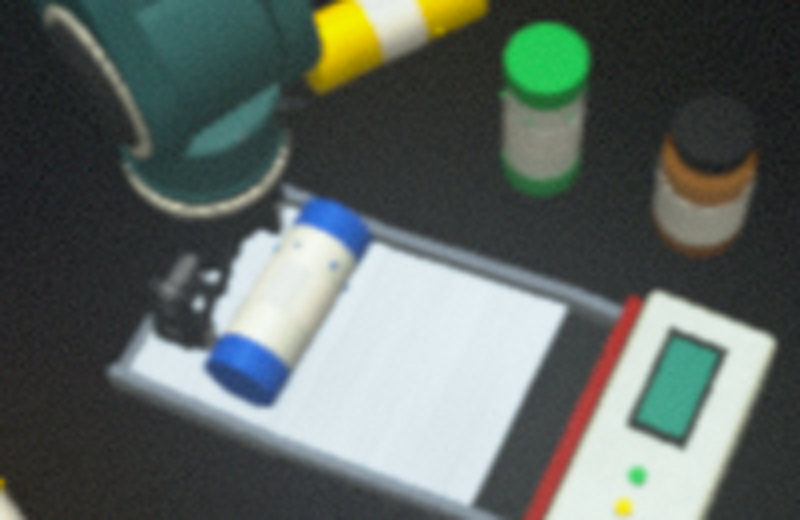

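The hand is touching the canister, with the fingers behind it at crop pixels (205,300) and (270,215). I'll push slowly along the tray.

>>> apply_moves --motion '[[[0.9,0.3,0,0,0,0],[2.1,0.8,0,0,0,0],[3.5,1.3,0,0,0,0],[4.9,1.8,0,0,0,0],[6.3,2.3,0,0,0,0],[7.7,2.8,0,0,0,0],[9.1,3.3,0,0,0,0],[10.5,3.8,0,0,0,0],[11.9,4.3,0,0,0,0],[13.3,4.8,0,0,0,0],[14.7,5.3,0,0,0,0],[16.1,5.8,0,0,0,0],[17.5,6.3,0,0,0,0],[18.9,6.8,0,0,0,0],[20.3,7.3,0,0,0,0],[21.7,7.8,0,0,0,0],[23.1,8.3,0,0,0,0],[24.5,8.8,0,0,0,0],[25.9,9.3,0,0,0,0],[27.3,9.8,0,0,0,0]]]'

```text
time: 6.5
eef_pos: [0.4699, -0.1505, 0.0382]
tcp_rot: [-0.0, 0.985, 0.171, -0.0]
wrist_force: [-1.1, 0.1, 0.4]
grip_width: 0.0852
finger_force: 0.0
```

Run:
```python
from h import *
stat()
for c,(v,f,n) in fitcan(['scene'],list(tow([-.078,.004,0],R)[0][:2])+[.3],.032).items(): print(c,inr(v),v[2]-R[2],f,n)
```

```text
6.5 tcp ramp [-115.9    2.9] z 38.232992544781574 yaw rel -0.0003387109731095572 [-5.16152339e-05  9.85187783e-01  1.71478935e-01 -7.07010770e-05] F [-1.1  0.1  0.4]
scene [-77.4   2.8] -0.04866273158354739 49.24313725490197 1082
```

>>> apply_moves --motion '[[[1.3,0.5,0,0,0,0],[3,1.1,0,0,0,0],[4.7,1.7,0,0,0,0],[6.4,2.3,0.3,0,0,0],[8.1,2.9,0.6,0,0,0],[9.8,3.5,0.9,0,0,0],[11.5,4.1,1.2,0,0,0],[13.2,4.7,1.5,0,0,0],[14.9,5.3,1.7,0,0,0],[16.6,6,2,0,0,0],[18.3,6.6,2.3,0,0,0],[20,7.2,2.6,0,0,0],[21.7,7.8,2.9,0,0,0],[23.4,8.4,3.2,0,0,0],[25.1,9,3.4,0,0,0],[26.8,9.6,3.7,0,0,0],[28.5,10.2,4,0,0,0],[30.2,10.8,4.3,0,0,0],[31.9,11.4,4.5,0,0,0],[33.6,12.1,4.8,0,0,0]]]'

```text
time: 8.6
eef_pos: [0.5036, -0.1384, 0.0431]
tcp_rot: [-0.0, 0.985, 0.171, -0.0]
wrist_force: [-0.8, -0.7, 0.3]
grip_width: 0.0851
finger_force: 0.5
```

Run:
```python
from h import *
stat()
for c,(v,f,n) in fitcan(['scene','top'],list(tow([-.042,.004,0],R)[0][:2])+[.3],.0366).items(): print(c,inr(v),v[2]-R[2],f,n)
f=grab_frame('top');cv2.imwrite('pics/t4.png',cv2.resize(f[80:260,290:450,::-1],None,fx=3.3,fy=3.3,interpolation=cv2.INTER_CUBIC))
```

```text
8.6 tcp ramp [-80.1   2.9] z 43.079568978700905 yaw rel -0.0004018876390610715 [-3.85639109e-05  9.85193202e-01  1.71447814e-01 -3.32041435e-05] F [-0.8 -0.7  0.3]
scene [-43.5   2.3] 0.011972042746676737 40.678431372549014 1085
top [-36.9  12.4] -0.07532460991083678 1157.3254901960786 263
```

View pics/t4.png

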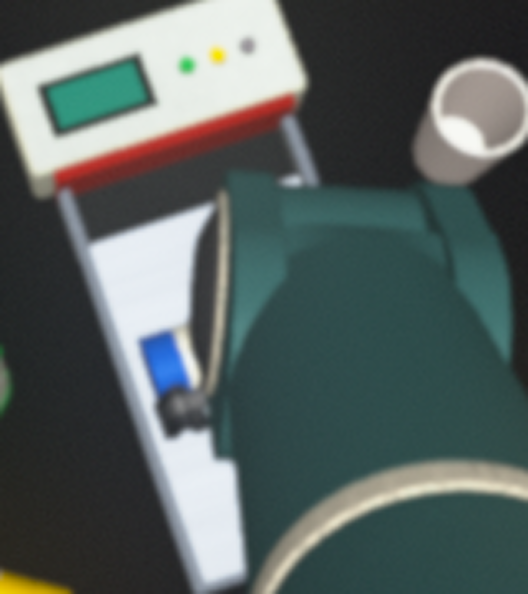

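The top view shows the blue cap at crop (165,360) held by the finger just behind it. The canister is now square on the slope, so I'll keep going.

>>> apply_moves --motion '[[[1.9,0.7,0.3,0,0,0],[3.8,1.4,0.6,0,0,0],[5.6,2,0.9,0,0,0],[7.5,2.7,1.2,0,0,0],[9.4,3.4,1.5,0,0,0],[11.3,4.1,1.8,0,0,0],[13.2,4.7,2.1,0,0,0],[15,5.4,2.5,0,0,0],[16.9,6.1,2.8,0,0,0],[18.8,6.8,3.1,0,0,0],[20.7,7.4,3.4,0,0,0],[22.6,8.1,3.7,0,0,0],[24.4,8.8,4,0,0,0],[26.3,9.5,4.3,0,0,0],[28.2,10.1,4.6,0,0,0],[30.1,10.8,4.9,0,0,0],[32,11.5,5.2,0,0,0],[33.8,12.2,5.5,0,0,0],[35.7,12.8,5.8,0,0,0],[37.6,13.5,6.2,0,0,0]]]'

```text
time: 10.85
eef_pos: [0.5412, -0.1249, 0.0493]
tcp_rot: [-0.0, 0.985, 0.171, -0.0]
wrist_force: [0.2, -0.7, 0.6]
grip_width: 0.0854
finger_force: 0.5
```

Run:
```python
from h import *
stat()
for c,(v,f,n) in fitcan(['scene'],list(tow([-.003,.004,0],R)[0][:2])+[.33],.0426).items(): print(c,inr(v),v[2]-R[2],f,n)
```

```text
10.85 tcp ramp [-40.2   2.9] z 49.28284072938286 yaw rel -0.0003642908022892244 [-2.35238590e-05  9.85189979e-01  1.71466335e-01 -3.25226377e-05] F [ 0.2 -0.7  0.6]
scene [-4.6  1.5] 0.022914245429789037 65.87843137254902 1175
```

Going well; next 40 mm.

>>> apply_moves --motion '[[[1.9,0.7,0.3,0,0,0],[3.8,1.4,0.6,0,0,0],[5.6,2,0.9,0,0,0],[7.5,2.7,1.2,0,0,0],[9.4,3.4,1.5,0,0,0],[11.3,4.1,1.8,0,0,0],[13.2,4.7,2.1,0,0,0],[15,5.4,2.5,0,0,0],[16.9,6.1,2.8,0,0,0],[18.8,6.8,3.1,0,0,0],[20.7,7.4,3.4,0,0,0],[22.6,8.1,3.7,0,0,0],[24.4,8.8,4,0,0,0],[26.3,9.5,4.3,0,0,0],[28.2,10.1,4.6,0,0,0],[30.1,10.8,4.9,0,0,0],[32,11.5,5.2,0,0,0],[33.8,12.2,5.5,0,0,0],[35.7,12.8,5.8,0,0,0],[37.6,13.5,6.2,0,0,0]]]'

```text
time: 12.95
eef_pos: [0.5788, -0.1114, 0.0555]
tcp_rot: [-0.0, 0.985, 0.171, -0.0]
wrist_force: [-1.4, -0.2, -0.2]
grip_width: 0.0856
finger_force: 0.5
```

Run:
```python
from h import *
stat()
for c,(v,f,n) in fitcan(['scene'],list(tow([.036,.003,0],R)[0][:2])+[.34],.0488).items(): print(c,inr(v),v[2]-R[2],f,n)
```

```text
12.95 tcp ramp [-0.3  2.9] z 55.456606087042 yaw rel -0.0003972310528189693 [-3.50854806e-05  9.85192801e-01  1.71450108e-01 -6.56274716e-05] F [-1.4 -0.2 -0.2]
scene [36.3  2.8] -0.016611851260357524 48.996078431372545 1134
```

>>> apply_moves --motion '[[[1.1,0.4,0.2,0,0,0],[2.3,0.8,0.4,0,0,0],[3.4,1.2,0.6,0,0,0],[4.5,1.6,0.7,0,0,0],[5.6,2,0.9,0,0,0],[6.8,2.4,1.1,0,0,0],[7.9,2.8,1.3,0,0,0],[9,3.2,1.5,0,0,0],[10.2,3.7,1.7,0,0,0],[11.3,4.1,1.8,0,0,0],[12.4,4.5,2,0,0,0],[13.5,4.9,2.2,0,0,0],[14.7,5.3,2.4,0,0,0],[15.8,5.7,2.5,0,0,0],[16.9,6.1,2.5,0,0,0],[18.1,6.5,2.5,0,0,0],[19.2,6.9,2.5,0,0,0],[20.3,7.3,2.5,0,0,0],[21.5,7.7,2.5,0,0,0],[22.6,8.1,2.5,0,0,0]]]'

```text
time: 15.05
eef_pos: [0.6014, -0.1033, 0.058]
tcp_rot: [-0.0, 0.985, 0.171, 0.0]
wrist_force: [0.0, -0.1, -0.4]
grip_width: 0.0855
finger_force: 0.0
```

Run:
```python
from h import *
stat()
for c,(v,f,n) in fitcan(['scene'],list(tow([.06,.003,0],R)[0][:2])+[.34],.052).items(): print(c,inr(v),v[2]-R[2],f,n)
```

```text
15.05 tcp ramp [23.8  2.8] z 57.98719226359158 yaw rel -0.0003962406252480677 [-2.09192660e-05  9.85192718e-01  1.71450596e-01  3.95652366e-05] F [ 0.  -0.1 -0.4]
scene [67.5  2.3] 0.006815133840162191 40.43529411764706 1162
```

The canister has tipped over the crest. I'll follow up gently with the fingers and look.

>>> apply_moves --motion '[[[0.8,0.3,0,0,0,0],[1.6,0.6,-0.3,0,0,0],[2.4,0.8,-0.6,0,0,0],[3.2,1.1,-0.9,0,0,0],[4,1.4,-1.2,0,0,0],[4.8,1.7,-1.5,0,0,0],[5.6,2,-1.8,0,0,0],[6.4,2.3,-2,0,0,0],[7.2,2.6,-2,0,0,0],[8,2.9,-2,0,0,0],[8.6,3.1,-2,0,0,0],[9.1,3.3,-2,0,0,0],[9.6,3.4,-2,0,0,0],[10,3.6,-2,0,0,0],[10.4,3.7,-2,0,0,0],[10.4,3.7,-2,0,0,0]]]'

```text
time: 16.75
eef_pos: [0.6112, -0.0999, 0.0558]
tcp_rot: [-0.0, 0.985, 0.171, -0.001]
wrist_force: [-4.5, -1.0, 2.2]
grip_width: 0.0854
finger_force: 2.5
```

Run:
```python
from h import *
stat()
for c,(v,f,n) in fitcan(['scene'],list(tow([.0725,.003,0],R)[0][:2])+[.34],.049).items(): print(c,inr(v),v[2]-R[2],f,n)
f=grab_frame('scene');cv2.imwrite('pics/s5.png',cv2.resize(f[190:320,240:400,::-1],None,fx=4,fy=4,interpolation=cv2.INTER_CUBIC))
```

```text
16.75 tcp ramp [34.1  2.8] z 55.818024205610044 yaw rel -0.000696371284641395 [-3.00842691e-05  9.85218255e-01  1.71302720e-01 -6.06596914e-04] F [-4.5 -1.   2.2]
scene [68.8  2.9] -0.004152755434973732 114.05882352941177 1046
```

View pics/s5.png

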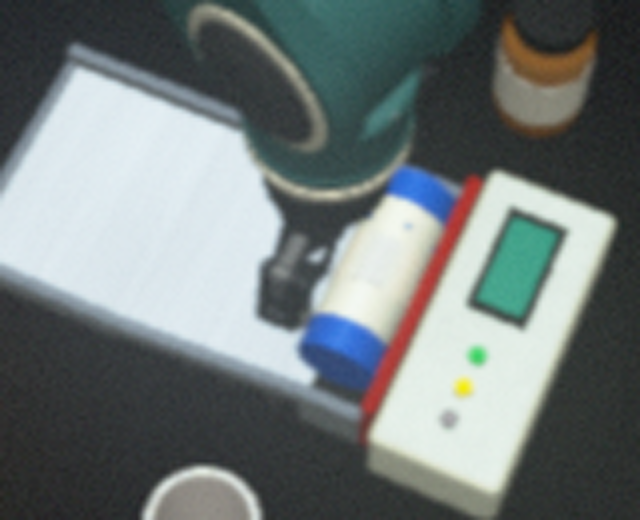

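The canister lies against the red stop from crop (345,350) to (425,195), and contact force is about 4.6 N, so it is seated. I'll withdraw backward and up, then verify.

>>> apply_moves --motion '[[[-1,-0.4,0,0,0,0],[-3,-1,0,0,0,0],[-7,-2.5,0,0,0,0],[-14,-5,0,0,0,0],[-24,-9,0,0,0,0],[-36,-13,3,0,0,0],[-50,-18,15,0,0,0],[-64,-23,35,0,0,0],[-78,-28,60,0,0,0],[-92,-40,90,0,0,0],[-105,-60,120,0,0,0],[-118,-85,145,0,0,0],[-131,-115,160,0,0,0],[-145,-150,170,0,0,0],[-160,-185,175,0,0,0],[-175,-220,175,0,0,0],[-190,-255,175,0,0,0],[-205,-290,175,0,0,0],[-215,-315,175,0,0,0],[-215,-315,175,0,0,0]]]'

```text
time: 18.9
eef_pos: [0.3934, -0.4179, 0.2309]
tcp_rot: [0.0, 0.986, 0.169, -0.001]
wrist_force: [0.0, 0.3, 0.1]
grip_width: 0.0855
finger_force: 0.0
```

Run:
```python
from h import *
stat()
for c,(v,f,n) in fitcan(['top','scene'],list(tow([.0725,.003,0],R)[0][:2])+[.34],.049).items(): print(c,inr(v),v[2]-R[2],f,n)
f=grab_frame('top');cv2.imwrite('pics/t5.png',cv2.resize(f[70:270,250:500,::-1],None,fx=3,fy=3,interpolation=cv2.INTER_CUBIC))
```

```text
18.9 tcp ramp [-278.4 -222.9] z 230.85759698408313 yaw rel -0.0059779708543016286 [ 3.88048753e-04  9.85667154e-01  1.68700354e-01 -5.49544737e-04] F [0.  0.3 0.1]
top [71.   3.3] -0.011747390222390075 71.37254901960785 1437
scene [69.4  3.3] -0.015838659937944033 74.19215686274511 1083
```

View pics/t5.png

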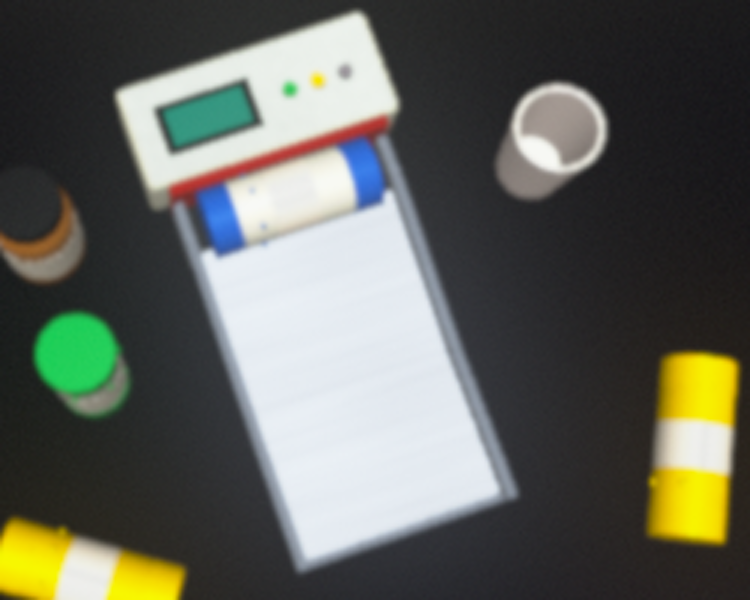

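The canister lies square in the seat against the red stop, from crop (220,220) to (365,172). Everything else stands where it was and the hand is clear, so I'll hand it in.

```bash
python3 -c "
from bench import robot
print(robot.job_done())"
```

```text
the job is handed in; nothing more can be done
None
```

The blue-capped canister is seated square against the red stop plate, the hand is clear, the bystanders stand where they were, and the job was handed in at about 19 s.

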